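# Clamp the jam jar and unscrew its lid

## Task

Open the jam jar on the one-handed preparation board. First brace it: turn the board's red clamp knob clockwise all the way to its stop, so the jar cannot turn. Then unscrew the tight green lid anticlockwise, stop turning once its lugs come free of the threads (before they run in under the next ones), lift it straight off and finish while still holding it level about 3 cm above the open mouth; do not let the jar spin or shift in the clamp, and leave the other things on the worktop alone.

Things in the scene. Friction and masses are not known exactly. Their poses are not given: they have to be found in the camera images.
- board: White preparation board, 200 (x) by 340 (y) mm, top 20 mm above the worktop, fixed. Origin: centre of its underside; z up. Blue V-block (rubber-faced, 50 mm tall) on the jar's +y side; blue sliding jaw (44 mm tall, rubber pad) on its -y side, pushed to +y by the cam under the knob. Jar axis near board (0, +0.050), knob axis at board (0, -0.070), 120 mm apart.
- clamp_knob (a joint): Angle of the red clamp knob, rad, about a vertical axis: grows clockwise seen from above, end stop (jar clamped) at 1.45; starts between 0 and 0.25 (jar loose, about 4 mm of play in all). It stays where it is left; turning it takes about 0.16 N m, up to about 0.3 N m while the pad squeezes the jar.
- knob_grip (a point): Point on the red knob's axis 65 mm above the worktop, 10 mm below the top of its bar grip. The bar is 48 mm long (along this frame's x axis), 14 mm thick (along its y axis), 32 mm tall, z up; it turns with the knob. Below the bar is a 40 mm disc and a steel cam.
- jar: Round glass jam jar, 72 mm across, 104.5 mm tall to the rim, 420 g, red contents, paper label; loose, on the board between jaw and V-block. Origin: centre of its underside; z up; x axis through the red mark on its label. Full width up to 78 mm, 60 mm wide at 86 mm, then the neck. Unclamped, it turns along with the lid.
- jar_mouth (a point): Centre of the jar's rim, 104.5 mm above its foot; z up, moves with the jar.
- jar_label (a point): Red mark on the jar's side, 36 mm from the axis along the jar's x, 41 mm above its foot.
- lid: Green steel twist-off lid, 64 mm across, 15.5 mm tall, 40 g, white mark on top along its x axis. Origin: centre of its lower edge; z up. Starts tight, x axis within about 4 degrees of the jar's x, lower edge 94 mm above the jar's foot (10.5 mm below the rim). Loosening takes 0.3 to 0.6 N m anticlockwise from above; no push down is needed.
- lid_top (a point): Centre of the lid's top face, 15.5 mm above its lower edge. Four inward lugs hold under four sloped threads: the lid rises 2.5 mm as it turns (a sprung liner lifts it; the hand need not follow). It lifts straight off from about 48 to 76 degrees of turn from tight; past about 80 degrees the lugs meet or run under the next threads.
- sauce: Bystander: red sauce bottle with white cap, diameter 60 mm, 190 mm tall. Origin: centre of its underside.
- tin: Bystander: food tin with blue label, diameter 74 mm, 110 mm tall. Origin: centre of its underside.
- spice: Bystander: amber spice jar with black cap, diameter 48 mm, 100 mm tall. Origin: centre of its underside.
- spoon: Bystander: wooden-handled spoon, 200 mm long, lying along its x axis. Origin: middle of its length, on the worktop.
Mind the look-alikes: they are no part of the job. What is meant by the lid is not brown or orange, and is the larger of those in its own colour.

How it is judged:
On the way, in this order (a step that is already met when the one before it is completed fails the run):
1. the clamp knob is at its clockwise stop, the lid still tight on the jar (value of joint clamp_knob above 1.38 rad and z of lid in the frame of jar_mouth below -0.007 m and angle between the x axis of lid and the x axis of jar, either way round below 0.3 rad), for 0.2 s.
2. the lid has been turned out of the threads, still on the jar (angle between the x axis of lid and the x axis of jar, either way round above 0.7 rad and z of lid in the frame of jar_mouth below -0.002 m), for 0.05 s.
At the end, for the whole second after the job is handed in: Fingers hold the lid (over 2 N), at rest, level within 10 degrees, lower edge 10 to 60 mm above the jar's rim, within 20 mm of its axis, touching neither jar nor board; knob at its stop (1.36 rad or more); jar upright on the board in the clamp (z of lid in the frame of jar_mouth between 0.01 and 0.06 m and horizontal distance between lid and jar_mouth below 0.02 m and angle between lid's own z axis and vertical below 0.17 rad and linear speed of lid below 0.02 m/s and contact force between lid and the fingers above 2 N and contact force between lid and jar below 0.3 N and contact force between lid and board below 0.3 N and value of joint clamp_knob above 1.36 rad and angle between jar's own z axis and vertical below 0.08 rad and z of jar in the frame of board below 0.025 m and contact force between jar and board above 3 N); the arm keeps its last pose, push and grip.
It fails at once if the jar turned or shifted: the mark on its label has moved more than 15 mm (distance of jar_label from where it was at the start of the episode above 0.015 m).
It fails at once if the lid is turned past the free point, on under the next threads (over 86 degrees) (angle between the x axis of lid and the x axis of jar, either way round above 1.5 rad and z of lid in the frame of jar_mouth below -0.002 m).
It fails at once if a bystander was moved more than 20 mm (distance of any of sauce, tin, spice, spoon from where it was at the start of the episode above 0.02 m).
It also fails if it takes over 51 s, if anything falls off the work surface, if the arm or the gripper's body presses on something with over 40 N, if the wrist force passes 120 N, or if a joint passes its speed limit or range.

## Robot

A 6-joint arm with a two-finger parallel gripper is mounted at the origin on the work surface. World frame = base frame: x ahead of the robot, y to its left, z up, the work surface at z = 0. Lengths are in m, angles in rad, forces in N, time in s.
With the tool pointing down it reaches from about 0.35 to 0.85 m from the base axis. Payload 8.1 kg.
Tool frame: the origin (TCP) lies at the very end of the fingers, on their centre line; the grasp point (between the pads) lies 19 mm behind it; z points along the fingers, y is the line along which they close (so a half turn about z gives the same grasp; the last joint's range is limited). The gripper opens to 85 mm and grips with 20 to 120 N. Pads are 22 mm wide; open, the fingers measure 114 mm over their backs; the gripper's body (76 mm by 85 mm) begins 54 mm behind the grasp point. The pads swing forward as they close: fully open they stand 13 mm farther back than shut.
Start: joints at [-1.393, 0.13, 1.488, -0, 1.523, -0.085], TCP at [0.156, -0.579, 0.231] pointing down, gripper open.
Joint ranges: [-2.96, 2.96], [-0.89, 2.26], [0.02, 2.5], [-1.34, 4.48], [0, 2.73], [-2.66, 2.66]. Speed limits (rad/s): [2.39, 2.39, 2.79, 3.14, 3.14, 3.14].

## Interface

Orientations are given as a unit quaternion [x, y, z, w].
In Python, from cell import sensors, camera, camera_info, workorder gives the robot as it stands.
- The arm moves only by the tool send_rows, never from a script. Its arguments are lists of equal length, an entry for each row: "linear": the shift along the tool's x, y, z in mm, a list of three; "turn": the turn about the tool's z in rad; "claw": the finger opening in mm, from 0 to 85.4. In form: {"linear": [[x, y, z], ...], "turn": [turn, ...], "claw": [claw, ...]}. A call has 1 to 5 rows; each row shifts and turns the commanded pose from where the row before left it, along the tool's axes as they then stand; what a row does not reach is not made up. A row lasts 1/10 s, in which the tool goes at most 50 mm and 8.59 degrees, less where a joint would pass 70% of its speed; a pose out of reach is approached as far as the arm can. A call with a gripper value outside its range is refused whole. The fingers move at their own pace and stop on an object; "newtons" is the grip in N (left out, the last holds). Time passes only in rows, so rows that do not move let the fingers close. It gives the time, the measured TCP pose, the force, the opening and the grip force at its end, in the units of the state.
- sensors.read_state(): the state, without advancing time (a new reading comes with each control period).
- camera(name): name is "scene" or "top"; returns (picture, depth): 420x560x3 uint8, red, green, blue; 420x560 float32, m along the optical axis (not along the pixel's ray), 0 where there is no reading.
- camera_info(name): a dict with "fx", "fy", "cx", "cy" (pixels), "k1" (the pictures are not rectified: a ray, as slopes to the right and down, at radius r is drawn at 1 + k1 r^2 times it, then the intrinsics apply), "view" (4x4, takes a point from world to camera coordinates). Camera axes: x right, y down, z forward; pixel columns grow to the right and rows downward; lengths in m; the calibration is good to about 2 mm. A picture is of the moment at which its call begins. camera_info takes no time and is no camera call.
- workorder.finish_job(): hands the job in; it is judged then, once.
The state is a dict: "time_s": time; "joint_positions": joint angles; "joint_velocities": joint speeds; "joint_torque": joint torques, N m; "ee_pos": TCP position; "eef_rot": TCP orientation; "wrist_force": force on the tool from outside, world axes, zero at the start; "moment": the same for the moment, N m; "opening": opening from 0.0 (shut) to 1.0 (fully open); "finger_force": force on a finger pad.
Only numpy, scipy, OpenCV 4.12 (cv2) and the standard library are available. Lean on these libraries where they do the work, as an engineer would, in place of code of your own. Each camera call takes 0.05 s, during which the arm holds its last target. There are 200 camera calls.

## Working session

There is one attempt and no reset: what is moved stays moved. The work goes in short steps, Python scripts to look and compute and a tool call to move; the robot and the scene stay as the last step left them, time stands still between calls to the robot, and variables do not carry over. Pictures are saved under pics/ and viewed, at most 10 in all, crops included, and the job is handed in when it is done.

Besides the shell and the picture viewer there is one more tool, called after ">>>" by a JSON object that holds its "method" and its "body". send_rows: Moves the arm, as the interface text tells. Its arguments: {"type":"object","properties":{"linear":{"type":"array","items":{"type":"array","items":{"type":"number"}}},"turn":{"type":"array","items":{"type":"number"}},"claw":{"type":"array","items":{"type":"number"}},"newtons":{"type":"number"}},"required":["linear","turn","claw"]}

```bash
mkdir -p pics && ls
python3 - <<'E'
from cell import sensors, camera, camera_info
import cv2, numpy as np
for n in ("scene","top"):
    p,d=camera(n); np.savez(f"pics/{n}0.npz",p=p,d=d); cv2.imwrite(f"pics/{n}0.png",p[:,:,::-1])
    i=camera_info(n); print(n,{k:(np.round(v,4).tolist()) for k,v in i.items()})
s=sensors.read_state(); print({k:np.round(v,3).tolist() for k,v in s.items()})
E
```

```text
pics
scene {'fx': 472.0142, 'fy': 472.0142, 'cx': 275.4741, 'cy': 210.8946, 'k1': -0.1264, 'view': [[-0.8578, 0.5139, 0.0058, 0.4673], [0.4232, 0.7128, -0.5593, -0.1731], [-0.2916, -0.4773, -0.8289, 1.4493], [0.0, 0.0, 0.0, 1.0]]}
top {'fx': 434.0134, 'fy': 434.0134, 'cx': 281.8807, 'cy': 211.3718, 'k1': -0.1078, 'view': [[-0.0138, -0.9998, 0.0158, 0.0003], [-0.9976, 0.0127, -0.0687, 0.5476], [0.0685, -0.0168, -0.9975, 1.2131], [0.0, 0.0, 0.0, 1.0]]}
{'time_s': 0.1, 'joint_positions': [-1.393, 0.131, 1.489, 0.0, 1.523, -0.085], 'joint_velocities': [0.001, -0.0, -0.003, -0.0, 0.002, 0.0], 'joint_torque': [0.001, -57.095, -50.195, -0.0, 0.008, 0.0], 'ee_pos': [0.156, -0.579, 0.23], 'eef_rot': [0.991, 0.131, -0.0, -0.001], 'wrist_force': [0.175, -0.149, 0.101], 'moment': [0.011, -0.008, 0.005], 'finger_force': 0.0, 'opening': 0.999}
```

View pics/top0.png

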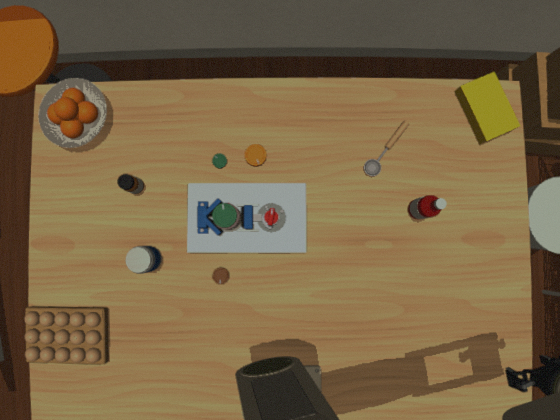

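View pics/scene0.png

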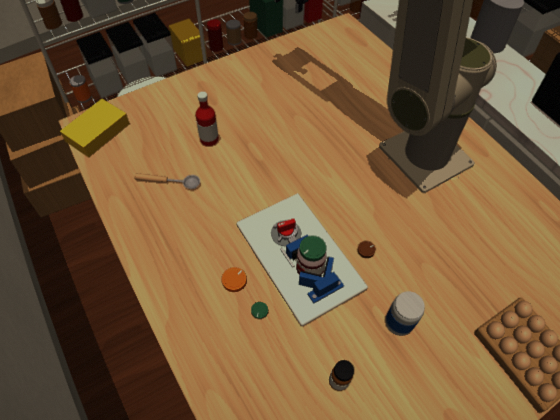

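The top view shows the green lid at about (226,216), the red knob at (271,217) and the board spanning (188–306, 184–253). The small green look-alike is at (220,161). In the scene view the lid is at (313,247) and the knob at (287,228). Next I'll measure them.

```bash
cat > h.py <<'E'
import numpy as np, cv2
from cell import camera, camera_info, sensors
def ray(n,uv):
    i=camera_info(n); K=np.array([[i["fx"],0,i["cx"]],[0,i["fy"],i["cy"]],[0,0,1]])
    a=cv2.undistortPoints(np.array(uv,float).reshape(-1,1,2),K,np.array([i["k1"],0,0,0.]))[:,0]
    V=np.array(i["view"]); R,t=V[:3,:3],V[:3,3]
    return -R.T@t, np.c_[a,np.ones(len(a))]@R
def plane(n,uv,z):
    o,d=ray(n,uv); return o+d*((z-o[2])/d[:,2])[:,None]
def depthpts(n,mask,dep):
    v,u=np.nonzero(mask&(dep>0)); o,d=ray(n,np.c_[u,v]); return o+d*dep[v,u][:,None]
def two(uv1,uv2):
    o1,d1=ray("scene",[uv1]); o2,d2=ray("top",[uv2]); A=np.c_[d1[0],-d2[0]]
    s=np.linalg.lstsq(A,o2-o1,rcond=None)[0]; a=o1+s[0]*d1[0]; b=o2+s[1]*d2[0]; return (a+b)/2,np.linalg.norm(a-b)
def hsv(p): return cv2.cvtColor(p,cv2.COLOR_RGB2HSV)
def load(n,k): z=np.load(f"pics/{n}{k}.npz"); return z["p"],z["d"]
E
python3 - <<'E'
from h import *
p,d=load("top",0); H=hsv(p); h,s,v=[H[...,i].astype(int) for i in range(3)]
def box(m,r): k=np.zeros_like(m); k[r[1]:r[3],r[0]:r[2]]=1; return m&k
# board
m=((s<40)&(v>150)); m=box(m,(170,170,320,265))
c=max(cv2.findContours(m.astype(np.uint8),0,2)[0],key=cv2.contourArea); r=cv2.minAreaRect(c); B=plane("top",cv2.boxPoints(r),.02)
print("board",B.round(3).tolist(), B.mean(0).round(4))
for a in range(4): e=B[(a+1)%4]-B[a]; print(np.linalg.norm(e).round(4),np.degrees(np.arctan2(e[1],e[0])).round(2))
# lid
g=box((h>35)&(h<90)&(s>60),(200,195,250,240)); P=depthpts("top",g,d); print("lid n",len(P),"z pct",np.percentile(P[:,2],[5,50,95]).round(4))
k=P[:,2]>np.percentile(P[:,2],60)-.004; Q=P[k]; print("lid top",Q.mean(0).round(4),Q.min(0).round(4),Q.max(0).round(4))
kr=box(((h<8)|(h>172))&(s>120),(255,200,290,235)); P=depthpts("top",kr,d); print("knob n",len(P),np.percentile(P[:,2],[5,50,95]).round(4))
Q=P[P[:,2]>.066]; print("bar",len(Q),Q.mean(0).round(4)); w,V=np.linalg.eigh(np.cov(Q[:,:2].T)); print(np.sqrt(w*12),np.degrees(np.arctan2(V[1,1],V[0,1])))
t=p[190:245,195:295]; s2=cv2.imread("pics/scene0.png")[210:310,240:350]
cv2.imwrite("pics/c0.png",np.hstack([cv2.resize(t[:,:,::-1],(400,220),interpolation=2),cv2.resize(s2,(242,220),interpolation=2)]))
ps,ds=load("scene",0);H=hsv(ps);h,s,v=[H[...,i].astype(int) for i in range(3)]
g=box((h>35)&(h<90)&(s>60),(290,225,335,275));P=depthpts("scene",g,ds);Q=P[P[:,2]>np.percentile(P[:,2],60)-.004];print("scene lid",len(P),Q.mean(0).round(4),Q.min(0).round(4),Q.max(0).round(4))
kr=box(((h<8)|(h>172))&(s>120),(270,212,302,245)); P=depthpts("scene",kr,ds);Q=P[P[:,2]>.066]; print("scene bar",len(P),len(Q),np.percentile(P[:,2],[5,50,95]).round(4),Q.mean(0).round(4)); w,V=np.linalg.eigh(np.cov(Q[:,:2].T)); print(np.sqrt(w*12),np.degrees(np.arctan2(V[1,1],V[0,1])))
E
```

```text
board [[0.632, 0.263, 0.02], [0.628, -0.074, 0.02], [0.434, -0.071, 0.02], [0.439, 0.263, 0.02]] [0.5332 0.0952 0.02  ]
0.3369 -90.74
0.1933 179.01
0.3334 89.28
0.1934 0.04
lid n 459 z pct [0.1193 0.1287 0.1324]
lid top [0.5323 0.1442 0.1291] [0.5039 0.1136 0.1253] [0.5638 0.1733 0.1342]
knob n 158 [0.041  0.0555 0.0772]
bar 77 [0.5291 0.0256 0.0736]
[0.01434559 0.04551767] 171.37694749859654
scene lid 522 [0.5321 0.1481 0.1294] [0.5004 0.1176 0.1257] [0.5624 0.1798 0.1346]
scene bar 229 91 [0.0405 0.0593 0.0769] [0.5308 0.0292 0.0735]
[0.01326156 0.04780365] 169.09299119860995
```

View pics/c0.png

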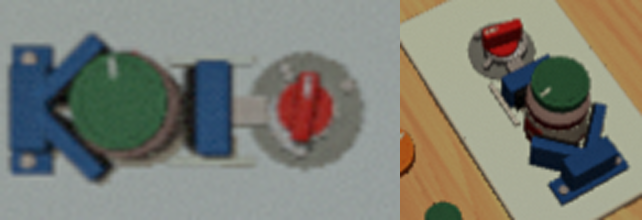

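The crop shows the lid's white mark pointing to +x, the knob bar at about −10° and the jaw between them. The heights match what they should be: lid top 0.129 against 0.1295, knob top about 0.075. The lid-to-knob distance is 0.119 against 0.120.

I take the knob at (0.530, 0.0275) and the lid at (0.532, 0.1465). Next comes the approach plan.

```bash
cat >> h.py <<'E'
from scipy.spatial.transform import Rotation as Ro
def plan(x,y,z,dth,n):
    """rows from the present pose to x,y,z; dth = turn about tool z in all"""
    s=sensors.read_state(); R=Ro.from_quat(s["eef_rot"]); d=(np.array([x,y,z])-s["ee_pos"])/n
    L=[(R*Ro.from_euler("z",dth/n*k)).inv().apply(d)*1000 for k in range(n)]
    for i in range(0,n,5): print(np.round(L[i:i+5],0).astype(int).tolist())
    xa=R.as_matrix()[:,0]; print("theta",np.degrees(np.arctan2(xa[1],xa[0])).round(2),"per row",dth/n, "q6",s["joint_positions"][5])
E
python3 -c "
from h import *
plan(.530,.0275,.15,-2.7,18)"
```

```text
[[29, -27, 5], [33, -23, 5], [36, -17, 5], [38, -12, 5], [39, -6, 5]]
[[40, 0, 5], [39, 6, 5], [38, 12, 5], [36, 17, 5], [33, 22, 5]]
[[29, 27, 5], [25, 31, 5], [20, 34, 5], [15, 37, 5], [9, 39, 5]]
[[3, 39, 5], [-3, 39, 5], [-9, 39, 5]]
theta 15.06 per row -0.15000000000000002 q6 -0.08537521625966156
```

>>> {"method": "send_rows", "body": {"linear": [[29, -27, 5], [33, -23, 5], [36, -17, 5], [38, -12, 5], [39, -6, 5]], "turn": [-0.149, -0.149, -0.149, -0.149, -0.149], "claw": [45, 45, 45, 45, 45], "newtons": 60}}

```text
time_s: 0.6
ee_pos: [0.2617, -0.409, 0.2056]
eef_rot: [0.874, 0.485, 0.0, -0.0]
wrist_force: [0.9, -0.2, 0.0]
opening: 0.528
finger_force: 0.0
```

>>> {"method": "send_rows", "body": {"linear": [[40, 0, 5], [39, 6, 5], [38, 12, 5], [36, 17, 5], [33, 22, 5]], "turn": [-0.149, -0.149, -0.149, -0.149, -0.149], "claw": [45, 45, 45, 45, 45]}}

```text
time_s: 1.1
ee_pos: [0.3677, -0.2409, 0.1808]
eef_rot: [0.638, 0.77, 0.0, -0.0]
wrist_force: [0.6, 0.1, -0.5]
opening: 0.528
finger_force: 0.0
```

>>> {"method": "send_rows", "body": {"linear": [[29, 27, 5], [25, 31, 5], [20, 34, 5], [15, 37, 5], [9, 39, 5]], "turn": [-0.149, -0.149, -0.149, -0.149, -0.149], "claw": [45, 45, 45, 45, 45]}}

```text
time_s: 1.6
ee_pos: [0.4737, -0.0726, 0.1558]
eef_rot: [0.313, 0.95, -0.0, -0.0]
wrist_force: [1.0, -0.4, 0.2]
opening: 0.526
finger_force: 0.0
```

>>> {"method": "send_rows", "body": {"linear": [[3, 39, 5], [-3, 39, 5], [-9, 39, 5], [0, 0, 0]], "turn": [-0.149, -0.149, -0.149, 0], "claw": [45, 45, 45, 45]}}

```text
time_s: 2.0
ee_pos: [0.5379, 0.0291, 0.1399]
eef_rot: [0.094, 0.996, 0.001, -0.001]
wrist_force: [-1.3, -1.1, -0.4]
opening: 0.529
finger_force: 0.0
```

Run:
```python
from h import *
plan(.530,.0275,.05,-.0,4)
s=sensors.read_state(); print(s["ee_pos"],s["opening"],s["joint_positions"])
for n in ("scene","top"):
    p,d=camera(n); np.savez(f"pics/{n}1.npz",p=p,d=d)
p,_=load("scene",1); q,_=load("top",1)
cv2.imwrite("pics/c1.png",cv2.cvtColor(np.hstack([cv2.resize(p[130:310,220:400],(400,400)),cv2.resize(q[160:260,180:280],(400,400))]),cv2.COLOR_RGB2BGR))
```

```text
[[2, -1, 22], [2, -1, 22], [2, -1, 22], [2, -1, 22]]
theta 169.22 per row -0.0 q6 -1.42512536323963
[0.53788414 0.02913541 0.13988148] 0.5285451698727541 [-4.20631854e-02  2.87454364e-02  1.76486882e+00  1.48381051e-03
  1.34943745e+00 -1.42512536e+00]
```

View pics/c1.png

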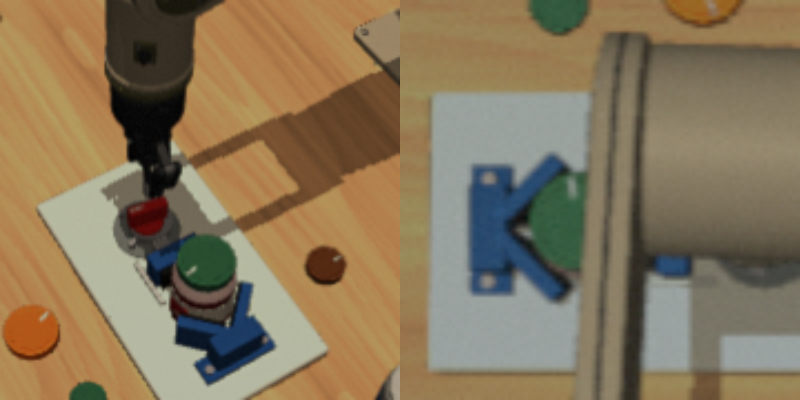

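The gripper is above the knob, in line with its bar at 169°, and the lid and jar are untouched. I'll descend now.

>>> {"method": "send_rows", "body": {"linear": [[4, -2, 20], [4, -1, 25], [0, 0, 25], [0, 0, 20], [0, 0, 0]], "turn": [0, 0, 0, 0, 0], "claw": [45, 45, 45, 45, 45]}}

```text
time_s: 2.6
ee_pos: [0.5255, 0.0228, 0.0482]
eef_rot: [0.1, 0.995, -0.0, -0.003]
wrist_force: [-1.2, -0.0, 1.0]
opening: 0.529
finger_force: 0.0
```

>>> {"method": "send_rows", "body": {"linear": [[0, 0, 0], [0, 0, 0], [0, 0, 0], [0, 0, 0], [0, 0, 0]], "turn": [0, 0, 0, 0, 0], "claw": [0, 0, 0, 0, 0], "newtons": 60}}

```text
time_s: 3.1
ee_pos: [0.5302, 0.0266, 0.0533]
eef_rot: [0.098, 0.995, 0.002, 0.002]
wrist_force: [2.7, 15.3, -1.5]
opening: 0.15
finger_force: 60.5
```

>>> {"method": "send_rows", "body": {"linear": [[0, 2, 0], [0, 0, 0]], "turn": [0, 0], "claw": [0, 0]}}

```text
time_s: 3.3
ee_pos: [0.5303, 0.0268, 0.0533]
eef_rot: [0.098, 0.995, 0.001, 0.001]
wrist_force: [-1.6, 6.2, 3.6]
opening: 0.151
finger_force: 61.2
```

>>> {"method": "send_rows", "body": {"linear": [[0, 1, 0], [0, 0, 0], [0, 0, 0], [0, 0, 0], [0, 0, 0]], "turn": [0.1, 0.1, 0.1, 0.1, 0.1], "claw": [0, 0, 0, 0, 0]}}

```text
time_s: 3.8
ee_pos: [0.5304, 0.0274, 0.0532]
eef_rot: [0.343, 0.939, 0.001, 0.001]
wrist_force: [-2.2, 6.5, 4.0]
opening: 0.149
finger_force: 61.3
```

```bash
python3 -c "
from h import *
s=sensors.read_state(); print(s['ee_pos'],s['wrist_force'],s['moment'],s['joint_positions'][5]); plan(*s['ee_pos'],0,1)"
```

```text
[0.53037182 0.02735897 0.05324806] [-2.16856266  6.48692693  4.00480543] [0.67823842 0.53171993 0.21785565] -0.9160775667604795
[[0, 0, 0]]
theta 139.85 per row 0.0 q6 -0.9160775667604795
```

>>> {"method": "send_rows", "body": {"linear": [[0, 0, 0], [0, 0, 0], [0, 0, 0], [0, 0, 0], [0, 0, 0]], "turn": [0.1, 0.1, 0.1, 0.1, 0.1], "claw": [0, 0, 0, 0, 0]}}

```text
time_s: 4.3
ee_pos: [0.5307, 0.0277, 0.0533]
eef_rot: [0.565, 0.825, 0.001, 0.001]
wrist_force: [-0.1, 7.4, 2.1]
opening: 0.151
finger_force: 61.1
```

>>> {"method": "send_rows", "body": {"linear": [[0, 0, 0], [0, 0, 0], [0, 0, 0], [0, 0, 0], [0, 0, 0]], "turn": [0.08, 0.08, 0.06, 0.05, 0.0], "claw": [0, 0, 0, 0, 0]}}

```text
time_s: 4.8
ee_pos: [0.5309, 0.0278, 0.0533]
eef_rot: [0.67, 0.742, 0.002, 0.001]
wrist_force: [1.5, 7.6, 1.6]
opening: 0.151
finger_force: 61.0
```

```bash
python3 -c "
from h import *
s=sensors.read_state(); print(s['ee_pos'],s['wrist_force'],s['moment'],s['joint_positions'][5]); plan(*s['ee_pos'],0,1)"
```

```text
[0.53085532 0.0278204  0.05326642] [1.51448541 7.56776495 1.59269499] [1.14745316 0.11351538 0.18386884] -0.1484833395254813
[[0, 0, 0]]
theta 95.87 per row 0.0 q6 -0.1484833395254813
```

>>> {"method": "send_rows", "body": {"linear": [[0, 0, 0], [0, 0, 0], [0, 0, 0]], "turn": [0.04, 0.03, 0.0], "claw": [0, 0, 0]}}

```text
time_s: 5.1
ee_pos: [0.5309, 0.0279, 0.0533]
eef_rot: [0.694, 0.72, 0.002, 0.001]
wrist_force: [2.2, 6.6, 1.5]
opening: 0.149
finger_force: 83.0
```

```bash
python3 -c "
from h import *
s=sensors.read_state(); print(s['ee_pos'],s['wrist_force'],s['moment'],s['joint_positions'][5]); plan(*s['ee_pos'],0,1)"
```

```text
[0.53094201 0.02789132 0.05331227] [2.16035223 6.62965975 1.50166419] [ 1.28626156 -0.01009271  2.01078519] -0.08099174768242617
[[0, 0, 0]]
theta 92.04 per row 0.0 q6 -0.08099174768242617
```

The moment about z jumped to 2.0 N m, so the knob is at its stop. I'll ease off, release and rise.

>>> {"method": "send_rows", "body": {"linear": [[0, 0, 0], [0, 0, 0], [0, 0, 0], [0, 0, -10], [0, 0, -30]], "turn": [-0.03, 0, 0, 0, 0], "claw": [0, 45, 45, 45, 45]}}

```text
time_s: 5.6
ee_pos: [0.5267, 0.0266, 0.0893]
eef_rot: [0.684, 0.729, -0.002, -0.002]
wrist_force: [0.7, 0.1, 0.4]
opening: 0.525
finger_force: 0.0
```

>>> {"method": "send_rows", "body": {"linear": [[0, 0, -45], [0, 0, -45], [-40, 0, -10], [-40, 0, 0], [0, 0, 0]], "turn": [0, 0, 0, 0, 0], "claw": [45, 85, 85, 85, 85]}}

```text
time_s: 6.1
ee_pos: [0.5351, -0.0574, 0.1934]
eef_rot: [0.686, 0.728, -0.0, 0.002]
wrist_force: [-0.9, 2.1, 0.3]
opening: 0.997
finger_force: 0.0
```

Run:
```python
from h import *
s=sensors.read_state(); print(s["ee_pos"],s["opening"],s["wrist_force"])
for n in ("scene","top"):
    p,d=camera(n); np.savez(f"pics/{n}2.npz",p=p,d=d)
p,_=load("scene",2); q,_=load("top",2)
cv2.imwrite("pics/c2.png",cv2.cvtColor(np.hstack([cv2.resize(p[130:310,220:400],(400,400)),cv2.resize(q[160:260,180:280],(400,400))]),cv2.COLOR_RGB2BGR))
def box(m,r): k=np.zeros_like(m); k[r[1]:r[3],r[0]:r[2]]=1; return m&k
for k in (0,2):
    ps,ds=load("scene",k);H=hsv(ps);h,s,v=[H[...,i].astype(int) for i in range(3)]
    g=box((h>35)&(h<90)&(s>60),(290,225,335,275));P=depthpts("scene",g,ds);Q=P[P[:,2]>np.percentile(P[:,2],60)-.004];print("lid",len(Q),Q.mean(0).round(4),((Q.max(0)+Q.min(0))/2).round(4))
    kr=box(((h<8)|(h>172))&(s>120),(270,212,302,245)); P=depthpts("scene",kr,ds);Q=P[P[:,2]>.066]
    if len(Q)>20: w,V=np.linalg.eigh(np.cov(Q[:,:2].T)); print("bar",len(Q),Q.mean(0).round(4),np.sqrt(w*12),np.degrees(np.arctan2(V[1,1],V[0,1])))
```

```text
[ 0.53506267 -0.05737022  0.19340259] 0.9966839740471437 [-0.86914083  2.05087382  0.3386957 ]
lid 464 [0.5321 0.1481 0.1294] [0.5314 0.1487 0.1301]
bar 91 [0.5308 0.0292 0.0735] [0.01326156 0.04780365] 169.09299119860995
lid 465 [0.5317 0.1505 0.1294] [0.5319 0.15   0.1298]
bar 90 [0.5309 0.031  0.0733] [0.01472315 0.04719538] 97.24629504632804
```

View pics/c2.png

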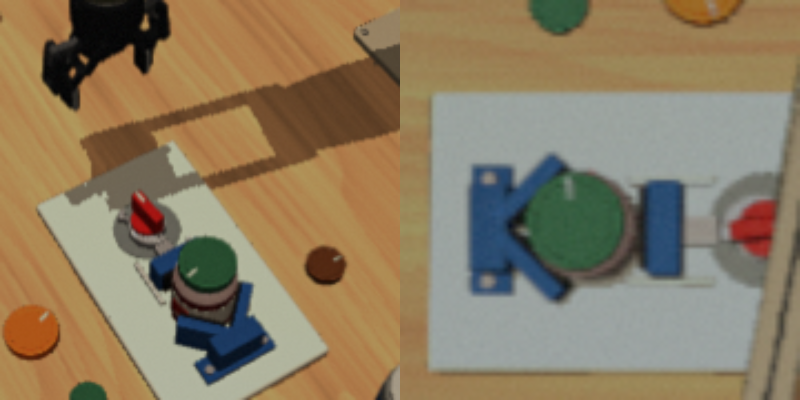

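The knob bar is now at about 97°, where the stop should put it (96°). The jar has been pushed about 2 mm against the V-block, and the lid is still tight with its mark towards +x. The grip gave the knob's true position as (0.531, 0.028), so the scene camera reads about 2 mm high in y and the lid is at about (0.532, 0.148).

Run:
```python
from h import *
def box(m,r): k=np.zeros_like(m); k[r[1]:r[3],r[0]:r[2]]=1; return m&k
p,d=load("top",2); H=hsv(p); h,s,v=[H[...,i].astype(int) for i in range(3)]
g=box((h>35)&(h<90)&(s>60),(200,195,250,240)); P=depthpts("top",g,d); Q=P[P[:,2]>.124]; print("lid top",Q.mean(0).round(4),((Q.max(0)+Q.min(0))/2).round(4))
for n,r,z in (("top",(208,200,240,232),.1295),("scene",(298,238,328,264),.1295)):
    p,d=load(n,2); H=hsv(p).astype(int); c=max(cv2.findContours(box((H[...,0]>35)&(H[...,0]<90)&(H[...,1]>60),(r[0]-5,r[1]-5,r[2]+5,r[3]+5)).astype(np.uint8),0,2)[0],key=cv2.contourArea)
    f=np.zeros(p.shape[:2],np.uint8); cv2.drawContours(f,[cv2.convexHull(c)],-1,1,-1); f=cv2.erode(f,np.ones((3,3)))
    m=(f>0)&(H[...,1]<75)&(H[...,2]>110); vv,uu=np.nonzero(m); print(n,len(uu),uu.mean(),vv.mean(),plane(n,np.c_[uu,vv],z).mean(0).round(4))
plan(.532,.148,.15,0,5)
```

```text
lid top [0.532 0.146 0.129] [0.5338 0.1459 0.1295]
top 11 221.54545454545453 206.27272727272728 [0.5551 0.1507 0.1295]
scene 10 305.9 252.2 [0.5534 0.1521 0.1295]
[[40, 2, 8], [40, 2, 8], [40, 2, 8], [40, 2, 8], [40, 2, 8]]
theta 93.5 per row 0.0 q6 -0.2572905063561814
```

>>> {"method": "send_rows", "body": {"linear": [[40, 2, 0], [40, 2, 10], [40, 2, 10], [40, 2, 10], [40, 2, 10]], "turn": [0, 0, 0, 0, 0], "claw": [85, 85, 85, 85, 85]}}

```text
time_s: 6.7
ee_pos: [0.5307, 0.1499, 0.151]
eef_rot: [0.684, 0.73, -0.0, -0.0]
wrist_force: [0.9, -0.3, 0.1]
opening: 0.997
finger_force: 0.0
```

>>> {"method": "send_rows", "body": {"linear": [[0, 0, 0], [0, 0, 0], [0, 0, 0]], "turn": [0, 0, 0], "claw": [85, 85, 85]}}

```text
time_s: 7.0
ee_pos: [0.5315, 0.1472, 0.1516]
eef_rot: [0.684, 0.73, -0.0, 0.0]
wrist_force: [0.6, -1.0, 0.3]
opening: 0.998
finger_force: 0.0
```

Run:
```python
from h import *
s=sensors.read_state(); print(s["ee_pos"],s["opening"],s["wrist_force"])
plan(.532,.148,.104,0,3)
```

```text
[0.53146754 0.14721878 0.15156321] 0.99822879520433 [ 0.64174536 -0.95839289  0.32595471]
[[0, 0, 16], [0, 0, 16], [0, 0, 16]]
theta 93.69 per row 0.0 q6 0.11310189676303274
```

>>> {"method": "send_rows", "body": {"linear": [[0, 0, 16], [0, 0, 16], [0, 0, 14], [0, 0, 0], [0, 0, 0]], "turn": [0, 0, 0, 0, 0], "claw": [85, 85, 85, 85, 85]}}

```text
time_s: 7.5
ee_pos: [0.531, 0.1468, 0.1042]
eef_rot: [0.684, 0.729, -0.001, -0.001]
wrist_force: [0.6, 0.1, -0.3]
opening: 0.999
finger_force: 0.0
```

>>> {"method": "send_rows", "body": {"linear": [[0, 0, 0], [0, 0, 0], [0, 0, 0], [0, 0, 0], [0, 0, 0]], "turn": [0, 0, 0, 0, 0], "claw": [50, 50, 50, 50, 50], "newtons": 40}}

```text
time_s: 8.0
ee_pos: [0.5324, 0.1473, 0.1066]
eef_rot: [0.684, 0.729, 0.001, 0.001]
wrist_force: [-1.8, -0.7, 5.6]
opening: 0.739
finger_force: 42.9
```

Run:
```python
from h import *
s=sensors.read_state(); print(s["ee_pos"],s["opening"]*85.4,s["wrist_force"],s["moment"])
p,d=camera("scene"); np.savez("pics/scene3.npz",p=p,d=d)
cv2.imwrite("pics/c3.png",cv2.resize(p[180:320,250:390,::-1],(560,560)))
```

```text
[0.53236588 0.14733904 0.10655446] 63.12659854578581 [-1.77991636 -0.71796325  5.55587398] [-0.10597325  0.22669227 -0.18223399]
```

View pics/c3.png

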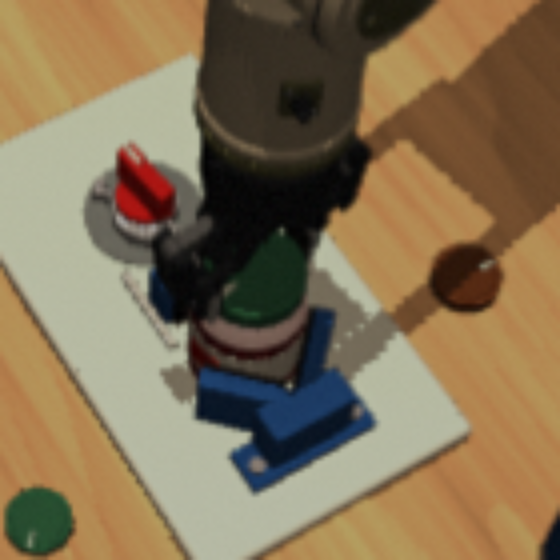

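The fingers are on either side of the lid, opening 63 mm, with small side forces. I'll tighten the grip and unscrew.

>>> {"method": "send_rows", "body": {"linear": [[0, 0, -1], [0, 0, 0], [0, 0, 0], [0, 0, 0], [0, 0, 0]], "turn": [0, 0, -0.06, -0.1, -0.1], "claw": [50, 50, 50, 50, 50], "newtons": 100}}

```text
time_s: 8.55
ee_pos: [0.5327, 0.1473, 0.1076]
eef_rot: [0.582, 0.813, 0.001, 0.001]
wrist_force: [0.3, -1.7, 7.0]
opening: 0.721
finger_force: 109.0
```

```bash
python3 -c "
from h import *
s=sensors.read_state(); print(s['ee_pos'],s['wrist_force'],s['moment'],s['joint_positions'][5]); plan(*s['ee_pos'],0,1)"
```

```text
[0.53272877 0.14728681 0.10763308] [ 0.25458517 -1.65632335  7.02069687] [-0.20030697 -0.02581497 -0.10788945] -0.15071100313009994
[[0, 0, 0]]
theta 108.79 per row 0.0 q6 -0.15071100313009994
```

Run:
```python
from h import *
p,d=camera("scene"); np.savez("pics/scene4.npz",p=p,d=d)
i=camera_info("scene"); K=np.array([[i["fx"],0,i["cx"]],[0,i["fy"],i["cy"]],[0,0,1]]);V=np.array(i["view"])
a=np.radians(8); X=np.array([[.532+.036*np.cos(a),.15+.036*np.sin(a),.061],[.532+.023*np.cos(a),.15+.023*np.sin(a),.1295]])
print(cv2.projectPoints(X,cv2.Rodrigues(V[:3,:3])[0],V[:3,3],K,np.array([i["k1"],0,0,0.]))[0].reshape(-1,2).round(1))
q=[load("scene",k)[0][235:295,280:340] for k in (2,4)]
cv2.imwrite("pics/c4.png",cv2.cvtColor(np.hstack([cv2.resize(x,(390,390),interpolation=2) for x in q]),cv2.COLOR_RGB2BGR))
```

```text
[[300.  269.2]
 [305.7 252.8]]
```

View pics/c4.png

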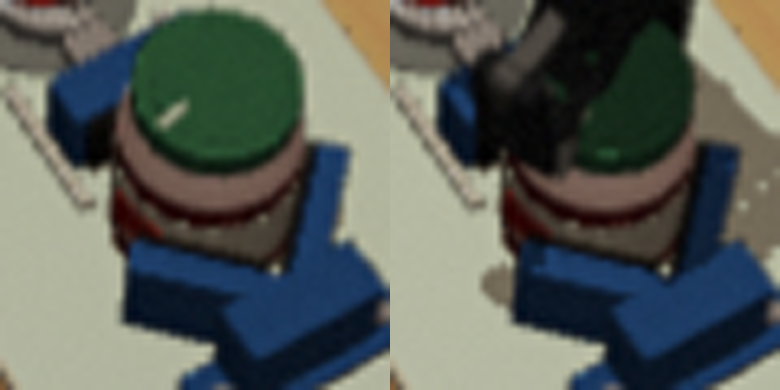

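The right-hand view shows the red patch on the jar's side at the same place as before, near crop (130,215), so the jar is holding while the lid turns. I'll continue.

>>> {"method": "send_rows", "body": {"linear": [[0, 0, 0], [0, 0, 0], [0, 0, 0], [0, 0, 0], [0, 0, 0]], "turn": [-0.1, -0.1, -0.1, -0.1, 0], "claw": [50, 50, 50, 50, 50]}}

```text
time_s: 9.1
ee_pos: [0.5329, 0.1474, 0.1077]
eef_rot: [0.409, 0.912, 0.001, 0.001]
wrist_force: [0.1, -0.7, 7.0]
opening: 0.716
finger_force: 109.0
```

Run:
```python
from h import *
s=sensors.read_state(); print(s['ee_pos'],s['wrist_force'],s['moment'],s['opening']); plan(*s['ee_pos'],0,1)
p,d=camera("scene"); np.savez("pics/scene5.npz",p=p,d=d)
for k in (2,4,5):
    q,_=load("scene",k); H=hsv(q).astype(int); m=((H[...,0]<8)|(H[...,0]>172))&(H[...,1]>130)&(H[...,2]>60); r=m[262:276,294:330]; v,u=np.nonzero(r); print(k,len(u),u.mean()+294,v.mean()+262,u.max()+294)
```

```text
[0.53292627 0.14744465 0.10774378] [ 0.14727123 -0.7026099   6.96352261] [-0.0221153  -0.06937368  0.08279747] 0.7161296418358403
[[0, 0, 0]]
theta 131.7 per row 0.0 q6 -0.5505038583164862
2 7 301.0 267.42857142857144 304
4 3 300.0 266.3333333333333 304
5 5 300.2 266.6 303
```

Run:
```python
from h import *
a=load("scene",5)[0][235:295,280:340]
t,d=camera("top"); b=t[190:245,200:255]
cv2.imwrite("pics/c5.png",cv2.cvtColor(np.hstack([cv2.resize(x,(390,390),interpolation=2) for x in (a,b)]),cv2.COLOR_RGB2BGR))
```

```text
(no output)
```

View pics/c5.png

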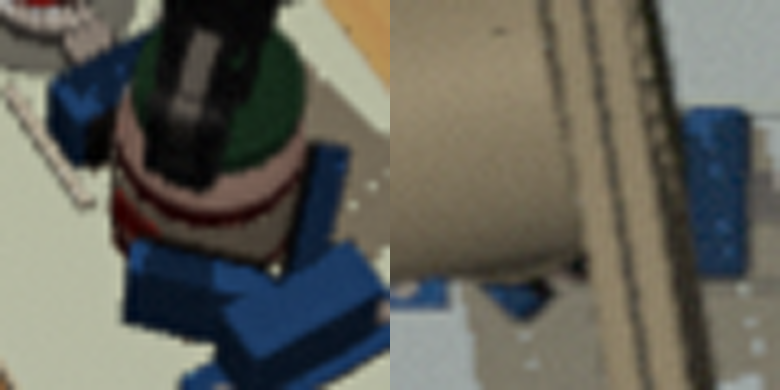

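The jar is unchanged (red patch still at crop (130,215)), but the finger covers the lid's mark. I'll complete the turn to about 62°, then check the mark itself.

>>> {"method": "send_rows", "body": {"linear": [[0, 0, 0], [0, 0, 0], [0, 0, 0], [0, 0, 0], [0, 0, 0]], "turn": [-0.1, -0.1, -0.1, -0.1, -0.02], "claw": [50, 50, 50, 50, 50]}}

```text
time_s: 9.7
ee_pos: [0.5331, 0.1475, 0.1078]
eef_rot: [0.21, 0.978, 0.001, 0.002]
wrist_force: [1.1, 0.4, 7.3]
opening: 0.72
finger_force: 109.0
```

>>> {"method": "send_rows", "body": {"linear": [[0, 0, 0], [0, 0, 0]], "turn": [0, 0], "claw": [50, 50]}}

```text
time_s: 9.9
ee_pos: [0.533, 0.1475, 0.1078]
eef_rot: [0.212, 0.977, 0.001, 0.002]
wrist_force: [0.4, -0.4, 7.6]
opening: 0.723
finger_force: 109.0
```

Run:
```python
from h import *
s=sensors.read_state(); print(s['ee_pos'],s['wrist_force'],s['moment'],s['opening']); plan(*s['ee_pos'],0,1)
p,d=camera("scene"); np.savez("pics/scene6.npz",p=p,d=d)
for k in (2,6):
    q,_=load("scene",k); H=hsv(q).astype(int); m=((H[...,0]<8)|(H[...,0]>172))&(H[...,1]>130)&(H[...,2]>60); r=m[262:276,294:330]; v,u=np.nonzero(r); print(k,len(u),u.mean()+294,v.mean()+262,u.max()+294)
x=p[235:295,280:340]; cv2.imwrite("pics/c6.png",cv2.resize(x[:,:,::-1],(390,390),interpolation=2))
```

```text
[0.53299933 0.14750464 0.107765  ] [ 0.4288447  -0.40293629  7.58292555] [ 0.01044575 -0.19736815  0.05685983] 0.7229893354221334
[[0, 0, 0]]
theta 155.56 per row 0.0 q6 -0.9670108025862358
2 7 301.0 267.42857142857144 304
6 8 300.875 267.25 304
```

View pics/c6.png

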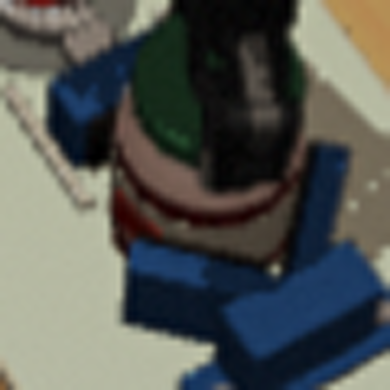

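The mark has left its old place at crop (170,115), which is now plain green, so the lid turned with the fingers (tool turn 61.9°). The jar has not moved. I'll try a gentle lift while watching the force.

>>> {"method": "send_rows", "body": {"linear": [[0, 0, -2], [0, 0, -2], [0, 0, 0]], "turn": [0, 0, 0], "claw": [50, 50, 50]}}

```text
time_s: 10.25
ee_pos: [0.5323, 0.1476, 0.1105]
eef_rot: [0.212, 0.977, 0.001, 0.001]
wrist_force: [4.5, 1.0, -1.1]
opening: 0.719
finger_force: 109.5
```

>>> {"method": "send_rows", "body": {"linear": [[0, 0, -3], [0, 0, -3], [0, 0, 0]], "turn": [0, 0, 0], "claw": [50, 50, 50]}}

```text
time_s: 10.55
ee_pos: [0.5315, 0.1473, 0.1163]
eef_rot: [0.212, 0.977, -0.0, -0.0]
wrist_force: [-0.0, 0.5, 0.3]
opening: 0.72
finger_force: 110.0
```

The lid is free (no resistance). I'll raise it to about 3 cm.

>>> {"method": "send_rows", "body": {"linear": [[0, 0, -6], [0, 0, -8], [0, 0, -8], [0, 0, -6], [0, 0, -4]], "turn": [0, 0, 0, 0, 0], "claw": [50, 50, 50, 50, 50]}}

```text
time_s: 11.05
ee_pos: [0.5321, 0.1473, 0.1495]
eef_rot: [0.212, 0.977, 0.0, 0.001]
wrist_force: [-0.3, 1.3, -1.1]
opening: 0.72
finger_force: 109.8
```

>>> {"method": "send_rows", "body": {"linear": [[0, 0, 0], [0, 0, 0], [0, 0, 0], [0, 0, 0], [0, 0, 0]], "turn": [0, 0, 0, 0, 0], "claw": [50, 50, 50, 50, 50]}}

```text
time_s: 11.55
ee_pos: [0.5314, 0.1472, 0.148]
eef_rot: [0.212, 0.977, -0.0, -0.0]
wrist_force: [0.4, -0.1, -0.9]
opening: 0.718
finger_force: 109.8
```

Run:
```python
from h import *
s=sensors.read_state(); print(s['ee_pos'],s['wrist_force'],s['opening'],s['finger_force'],max(abs(np.array(s['joint_velocities']))))
p,d=camera("scene"); np.savez("pics/scene7.npz",p=p,d=d)
q=p; H=hsv(q).astype(int); m=((H[...,0]<8)|(H[...,0]>172))&(H[...,1]>130)&(H[...,2]>60); r=m[262:276,294:330]; v,u=np.nonzero(r); print(len(u),u.mean()+294,v.mean()+262)
cv2.imwrite("pics/c7.png",cv2.resize(p[190:310,250:370,::-1],(560,560),interpolation=2))
```

```text
[0.53141247 0.14719996 0.14795555] [ 0.41274998 -0.07778979 -0.87880363] 0.7180798382443739 109.81727008715097 0.0025885022083325603
5 301.0 267.4
```

View pics/c7.png

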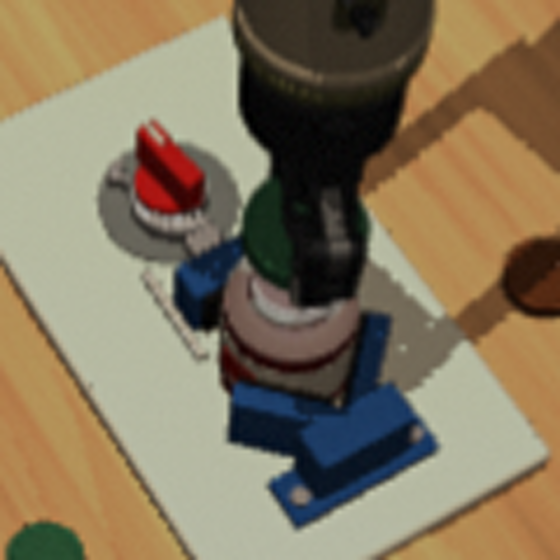

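The lid is held level about 3 cm above the jar's visible rim, near crop (285,300). The jar and knob are in place, so I'll hand in.

```bash
python3 -c "
from cell import workorder
print(workorder.finish_job())"
```

```text
the job is handed in; nothing more can be done
None
```

The job is handed in (the system gave no verdict): the knob was turned clockwise to its stop, the lid unscrewed about 62° and lifted off, and it is held level about 3 cm above the mouth; the jar's label mark did not move while unscrewing, after clamping had shifted the jar about 2 mm.

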